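Free the balance's transport lock and switch it on

TASK

Put the laboratory balance into service. With a fingertip, roll the rim of the knurled transport-lock wheel on the balance's side to loosen it by two full turns (its top moves towards the balance's front), then press the power button on the front of the deck right down and let it spring back. Touch only: do not lean on the weighing pan, and leave the beaker, the bottle and the tube rack where they stand.

Things in the scene. Friction and masses are not known exactly. Their poses are not given: they have to be found in the camera images.
- balance: White top-pan balance, 220 mm deep (x) by 180 mm wide (y), fixed to the bench. Origin: centre of its underside on the bench. Its x axis points from its front (display and power button, nearer the robot) to its back, y to its left, z up. The deck is 55 mm high; the round steel weighing pan (130 mm diameter, its top 77 mm above the bench) stands on it, centred 35 mm behind the origin.
- lock_axis (a point): Centre of the transport-lock wheel, a dark knurled disc on the balance's right-hand (-y) side: 48 mm in diameter over its 24 fine ribs, 18 mm wide, its level axis along the balance's y axis 46 mm above the bench, so the top of the rim is 70 mm above the bench, 15 mm over the deck. The wheel's inner face stands 11 mm clear of the balance's side. One rib is white, with a white line down the outer face, for counting turns. Fixed to the balance: axes parallel to balance.
- lock (a joint): Turn of the lock wheel in rad: 0 fully tight (white rib straight up), grows as it loosens; the start lies between 0 and 0.5. Loosening is counter-clockwise seen from its outer face: the top of the rim moves towards the balance's front (-x). A drag of about 0.04 N m keeps it where it is left; a fingertip pressed on the rim with about 5 N turns it without slipping. It is free to go on turning past two turns; turned the other way, it stops at 0.
- power_top (a point): Centre of the top of the round grey power button (24 mm diameter) in a low grey housing on the front left of the balance's deck; pressed straight down.
- power (a joint): Travel of the power button in m: 0 up, 0.005 fully down (about 4 N); it springs back.
- pan: The steel weighing pan. Origin: centre of its underside, 71 mm above the bench; 5.6 mm thick, 130 mm in diameter. Fragile: not to be leant on.
- beaker: Loose glass beaker, 70 mm in diameter, 85 mm high, to be left alone. Origin: centre of its underside.
- reagent: Loose amber glass bottle, 56 mm in diameter, 120 mm high, to be left alone. Origin: centre of its underside.
- tube_rack: Loose blue test-tube rack, 70 by 200 mm, 76 mm high, with tubes up to 97 mm, to be left alone. Origin: centre of its underside, long side along its y.

How it is judged:
On the way, in this order (a step that is already met when the one before it is completed fails the run):
1. the lock wheel is loosened by two full turns (value of joint lock between 11.6 and 14.1 rad), for 0.2 s.
2. the power button is pressed right down (value of joint power above 0.0038 m), for 0.06 s.
At the end, for the whole second after the job is handed in: The lock wheel rests between 11.6 and 14.1 rad (two full turns from its start, within about a seventh of a turn), the power button has been pressed after that and is up again (under 1 mm), and the beaker, bottle and rack stand within 30 mm of where they were (all of step 1 and velocity of joint lock between -0.1 and 0.1 rad/s and value of joint power below 0.001 m and distance of each of beaker, reagent, tube_rack from where it was at the start of the episode below 0.03 m); the robot touches nothing.
It fails at once if the power button is pressed before the lock is loosened by two turns (value of joint power above 0.0025 m and value of joint lock below 11.6 rad).
It fails at once if the robot leans on the weighing pan (over 4 N) (contact force between any of the fingers, the arm and pan above 4 N).
It fails at once if the beaker, bottle or rack is shoved, lifted or tipped (distance of any of beaker, reagent, tube_rack from where it was at the start of the episode above 0.03 m or angle between any of beaker, reagent, tube_rack's own z axis and vertical above 0.5 rad).
It also fails if it takes over 72 s, if anything falls off the work surface, if the arm or the gripper's body presses on something with over 40 N, if the wrist force passes 120 N, or if a joint passes its speed limit or range.

ROBOT

A 6-joint arm with a two-finger parallel gripper is mounted at the origin on the work surface. World frame = base frame: x ahead of the robot, y to its left, z up, the work surface at z = 0. Lengths are in m, angles in rad, forces in N, time in s.
With the tool pointing down it reaches from about 0.325 to 0.85 m from the base axis. Payload 15.5 kg.
Tool frame: the origin (TCP) lies midway between the tips of the shut fingers; the grasp point (between the pads) lies 19 mm behind it (grasp_offset is the z of the grasp point in the tool frame, in m); z points along the fingers, y is the line along which they close (so a half turn about z gives the same grasp; the last joint's range is limited). The gripper opens to 91 mm and grips with 3 to 60 N. Pads are 32 mm wide; open, the fingers measure 118 mm over their backs; the gripper's body (76 mm by 178 mm) begins 60 mm behind the grasp point.
Start: joints at [-1.246, 0.494, 1.345, -0, 1.302, -0.096], TCP at [0.255, -0.571, 0.214] pointing down, gripper open.
Joint ranges: [-2.91, 2.91], [-0.82, 2.16], [0.22, 2.67], [-1.22, 4.37], [0.12, 2.79], [-3.08, 3.08]. Speed limits (rad/s): [1.89, 1.89, 2.57, 3.01, 3.01, 3.01].

INTERFACE

Orientations are given as a 3x3 rotation matrix whose columns are the frame's x, y, z axes.
In Python, from rig import get_obs, grab_frame, hand_in, outline_of, grasp_offset gives the robot as it stands.
- The arm moves only by the tool carry_out, never from a script. Its argument "steps" is a list that holds one entry, the list of rows, each a list of 7 numbers: the shift along the tool's x, y, z in m, then the turn, a rotation vector about the tool's x, y, z in degrees, then the opening, from 0 (shut) to 1 (fully open). In form: [[[dx, dy, dz, rx, ry, rz, hand], ...]]. A call has 1 to 5 rows; each row is the pose to reach, as a shift and turn from the pose commanded when the call began, along the tool's axes at that moment; what a row does not reach only later rows make up. A row lasts 1/10 s, in which the tool goes at most 50 mm and 8.59 degrees, less where a joint would pass 70% of its speed; a pose out of reach is approached as far as the arm can. A call with a gripper value outside its range is refused whole. The fingers move at their own pace and stop on an object; the grip force is fixed at half the most. Time passes only in rows, so rows that repeat a pose let the fingers close. It gives the time, the measured TCP pose, the force, the opening and the grip force at its end, in the units of the state.
- get_obs(): the state, without advancing time (a new reading comes with each control period).
- grab_frame(name): name is "scene" or "top" or "wrist"; returns a dict with "pixels" (480x640x3 uint8, red, green, blue), "fov_y" (degrees; the focal length in pixels is half the picture's height over the tangent of half this angle, whatever the lens; pixels are square), "cx", "cy" (the principal point, pixels), "T" (4x4, takes a point from camera to world coordinates). Camera axes: x right, y down, z forward; pixel columns grow to the right and rows downward; lengths in m; the calibration is good to about 2 mm. A picture is of the moment at which its call begins. There is no depth.
- hand_in(): hands the job in; it is judged then, once.
Trained networks look in the newest picture that a camera, given by its name, has taken for a name from the list of things; names that differ only in an ending like _2 or _b are one class to them, and where a whole thing is asked for, a point or a joint stands for the part that bears it (a point fixed in the world has none). Each returns a list of dicts, best first, with "p" (0 to 1); they miss things now and then, are a little off and sometimes report something else, mostly with a low value. They report only what shows in the picture. A call takes as long as a camera call.
- outline_of(camera, thing): "pixels" (480x640 bool, what is visible of it) and "centre" ([row, column] in pixels, amid what is visible of it).
The state is a dict: "time": time; "joints": joint angles; "qd": joint speeds; "joint_efforts": joint torques, N m; "tool_pos": TCP position; "orientation": TCP orientation; "contact_force": force on the tool from outside, world axes, zero at the start; "ft_torque": the same for the moment, N m; "gripper_width": finger opening in m; "finger_force": force on a finger pad.
Only numpy, scipy, OpenCV 4.12 (cv2) and the standard library are available. Lean on these libraries where they do the work, as an engineer would, in place of code of your own. Each camera call takes 0.05 s, during which the arm holds its last target. There are 200 camera calls.

## Working session

There is one attempt and no reset: what is moved stays moved. The work goes in short steps, Python scripts to look and compute and a tool call to move; the robot and the scene stay as the last step left them, time stands still between calls to the robot, and variables do not carry over. Pictures are saved under pics/ and viewed, at most 10 in all, crops included, and the job is handed in when it is done.

Besides the shell and the picture viewer there is one more tool, called after "Emit:" as name([rows], argument=value, ...), one row to a line, values as JSON. carry_out: Moves the arm, as the interface text tells. Its arguments: {"type":"object","properties":{"steps":{"type":"array"}},"required":["steps"]}

```bash
mkdir -p pics
cat > h.py <<'E'
import numpy as np, cv2
from rig import *
def save(f,name): cv2.imwrite('pics/'+name,cv2.cvtColor(f['pixels'],cv2.COLOR_RGB2BGR))
def foc(f): return 240/np.tan(np.radians(f['fov_y']/2))
def ray(f,r,c):
    k=foc(f); d=f['T'][:3,:3]@np.array([(c-f['cx'])/k,(r-f['cy'])/k,1]); return f['T'][:3,3],d
def at_z(f,r,c,z):
    o,d=ray(f,r,c); return o+d*(z-o[2])/d[2]
def proj(f,p):
    T=f['T'];q=T[:3,:3].T@(np.asarray(p)-T[:3,3]);k=foc(f);return f['cy']+k*q[1]/q[2],f['cx']+k*q[0]/q[2]
E
python3 - <<'E'
from h import *
fs={}
for n in ['scene','top']:
    f=grab_frame(n);fs[n]=f;save(f,n+'0.png');print(n,f['fov_y'],f['cx'],f['cy'],f['T'].round(3).tolist())
    for t in ['balance','lock_axis','power_top','pan','beaker','reagent','tube_rack']:
        for o in outline_of(n,t)[:2]:
            m=np.argwhere(o['pixels']);print(n,t,round(o['p'],2),np.round(o['centre'],1),m.min(0),m.max(0))
s=get_obs();print(s['time'],s['tool_pos'],s['orientation'],s['gripper_width'],grasp_offset)
E
```

```text
scene 45.56599047098329 320.3161635704757 234.56788712757418 [[-0.641, 0.575, -0.508, 1.268], [0.767, 0.484, -0.421, 0.625], [0.003, -0.66, -0.751, 0.998], [0.0, 0.0, 0.0, 1.0]]
scene balance 0.83 [212.8 304. ] [166 247] [263 366]
scene lock_axis 0.82 [210.3 306.3] [166 247] [263 366]
scene power_top 0.58 [191.7 346. ] [189 342] [197 351]
scene power_top 0.19 [213.9 304.3] [167 247] [263 365]
scene pan 0.83 [207.4 293.6] [188 268] [228 323]
scene beaker 0.7 [175.3 209.7] [156 191] [196 220]
scene reagent 0.77 [276.2 317.7] [246 309] [296 336]
scene tube_rack 0.82 [275.3 415.9] [232 366] [317 466]
scene tube_rack 0.24 [206.6 295.3] [187 267] [228 323]
top 49.8010633850445 323.6777967230526 243.7958378740514 [[0.008, -0.985, 0.17, 0.464], [-0.999, -0.015, -0.044, 0.113], [0.046, -0.169, -0.985, 0.958], [0.0, 0.0, 0.0, 1.0]]
top balance 0.78 [268.4 358.8] [202 302] [333 426]
top balance 0.68 [225.5 497.1] [202 473] [244 522]
top lock_axis 0.63 [269.3 359.4] [201 302] [333 427]
top power_top 0.65 [310.  327.9] [303 320] [316 332]
top pan 0.77 [250.4 362.2] [209 325] [281 398]
top beaker 0.98 [224.8 500.1] [202 472] [244 523]
top reagent 0.98 [198. 274.] [179 258] [218 290]
top tube_rack 0.59 [265.2 186.7] [244 126] [290 249]
0.8 [ 0.25473612 -0.57074638  0.21394061] [[ 9.13181388e-01  4.07553372e-01  2.78781703e-05]
 [ 4.07553373e-01 -9.13181388e-01 -3.60087054e-05]
 [ 1.07823570e-05  4.42443219e-05 -9.99999999e-01]] 0.09116276365593201 -0.0188
```

View pics/top0.png

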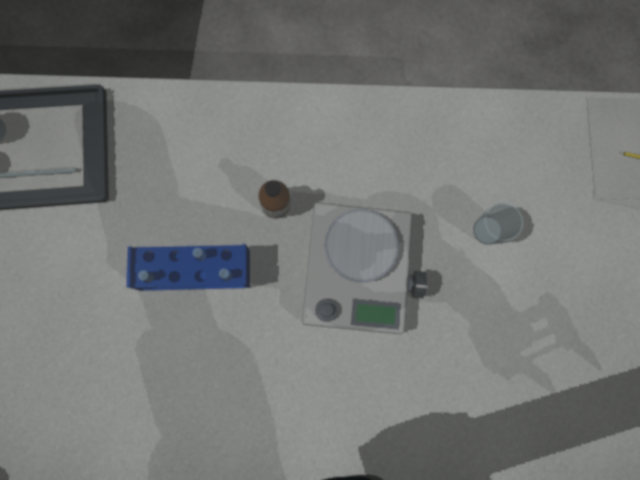

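View pics/scene0.png

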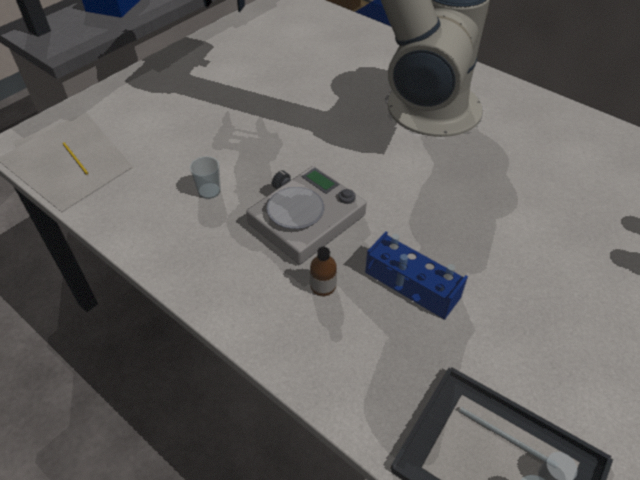

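The top view shows the balance (deck corners near (204,317), (212,411), (332,403), (323,303)), with the wheel at about (284,420) and the button at about (309,327). The beaker is at (225,500). In the scene view the wheel is at (180,281) and the button at (196,347). Next I fit the balance pose.

```bash
cat > fit.py <<'E'
from h import *
from scipy.optimize import minimize
F={n:grab_frame(n) for n in ['scene','top']}
M={n:outline_of(n,'balance')[0]['pixels'] for n in F}
def W(p,q): c,s=np.cos(p[2]),np.sin(p[2]); return np.array([p[0]+c*q[0]-s*q[1],p[1]+s*q[0]+c*q[1],q[2]])
box=[[a*.11,b*.09,z] for a in(-1,1) for b in(-1,1) for z in(0,.055)]
t=np.linspace(0,2*np.pi,40)
pan=[[.035+.065*np.cos(u),.065*np.sin(u),.0766] for u in t]
def mask(f,p,S=8):
    m=np.zeros((480,640),np.uint8)
    for s in (box,pan):
        P=np.array([proj(f,W(p,q))[::-1] for q in s],np.float32)
        cv2.fillConvexPoly(m,(cv2.convexHull(P)*16).round().astype(np.int32),1,shift=4,lineType=8)
    return m>0
def cost(p,ns=('scene','top')): return sum(1-(mask(F[n],p)&M[n]).sum()/(mask(F[n],p)|M[n]).sum() for n in ns)
c=np.mean([at_z(F['top'],r,k,.055) for r,k in [(204,317),(212,411),(332,403),(323,303)]],0)
for ns in (('scene','top'),('top',),('scene',)):
    b=minimize(cost,[c[0],c[1],-.07],args=(ns,),method='Nelder-Mead',options=dict(initial_simplex=[[c[0],c[1],-.07],[c[0]+.01,c[1],-.07],[c[0],c[1]+.01,-.07],[c[0],c[1],0.03]]))
    print(ns,b.x,b.fun)
    if len(ns)==2:p=b.x
np.save('bal.npy',p)
# deck-edge yaw from corners
k=[at_z(F['top'],r,c_,.055) for r,c_ in [(204,317),(212,411),(332,403),(323,303)]]
print(np.round(k,3).tolist())
def loc(w): d=np.array(w[:2])-p[:2];c,s=np.cos(p[2]),np.sin(p[2]);return [c*d[0]+s*d[1],-s*d[0]+c*d[1]]
for n in F:
    o=outline_of(n,'power_top')[0]; w=at_z(F[n],*o['centre'],.065);print(n,'power',w,loc(w))
w=at_z(F['top'],284,420,.065);print('wheel',w,loc(w))
ims=[]
for n,(r,k_) in {'top':(265,365),'scene':(205,305)}.items():
    im=F[n]['pixels'][r-75:r+75,k_-75:k_+75,::-1];ims.append(cv2.resize(im,(400,400),interpolation=cv2.INTER_CUBIC))
cv2.imwrite('pics/crop1.png',np.hstack(ims))
E
python3 fit.py
```

```text
('scene', 'top') [ 0.5808892   0.01145178 -0.08282111] 0.19209239259709765
('top',) [ 0.58140851  0.01101664 -0.08669658] 0.06406959152798786
('scene',) [ 0.57438814  0.00417196 -0.0951903 ] 0.10661268556005399
[[0.692, 0.086, 0.055], [0.68, -0.084, 0.055], [0.466, -0.066, 0.055], [0.48, 0.108, 0.055]]
scene power [0.71705755 0.17642091 0.065     ] [np.float64(0.1220542944605836), np.float64(0.17566838895848505)]
top power [0.50497091 0.07220876 0.065     ] [np.float64(-0.08068427547870986), np.float64(0.05426827409807291)]
wheel [ 0.54913024 -0.09516575  0.065     ] [np.float64(-0.02283000402597838), np.float64(-0.1088793841506248)]
```

View pics/crop1.png

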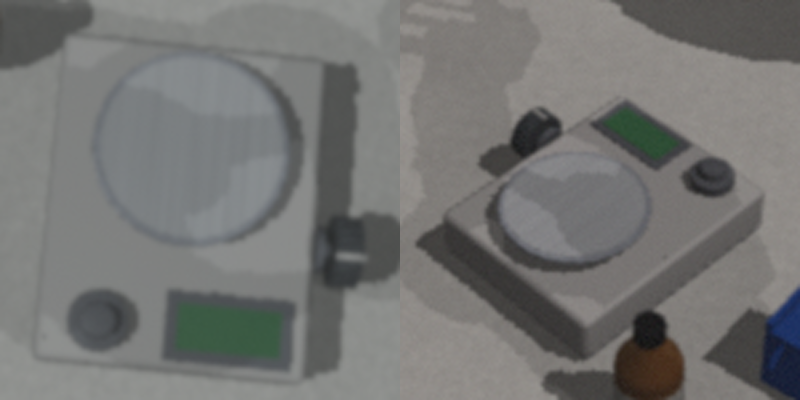

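Run:
```python
from h import *
F={n:grab_frame(n) for n in ['scene','top']}
def tri(a,b):
    A=[];B=[]
    for n,(r,c) in (('top',a),('scene',b)):
        o,d=ray(F[n],r,c);d/=np.linalg.norm(d);P=np.eye(3)-np.outer(d,d);A.append(P);B.append(P@o)
    x=np.linalg.lstsq(np.vstack(A),np.hstack(B),rcond=None)[0]
    return x.round(4),[np.round(np.subtract(proj(F[n],x),q),1) for n,q in(('top',a),('scene',b))]
p=np.load('bal.npy')
for k,a,b in [('power',(310,327.5),(194.5,347)),('wheel',(284.5,420),(180,281)),('pan',(245.1,363.9),(208,295.3)),('c_br',(211,411),(171,294.5-0)),('rib',(286,420),(173,283))]: print(k,*tri(a,b))
print('pan z',at_z(F['top'],245.1,363.9,.0766),at_z(F['scene'],208,295.3,.0766))
s=get_obs();print(s['time'])
c,s_=np.cos(-.085),np.sin(-.085)
print(grab_frame('wrist')['T'].round(3).tolist())
```

```text
power [0.5017 0.0675 0.0641] [array([ 0.4, -0.7]), array([-0.1, -0.6])]
wheel [ 0.5492 -0.0983  0.0441] [array([ 0.6, -0.9]), array([-0.2, -0.8])]
pan [0.6145 0.0057 0.0678] [array([ 0.8, -1.4]), array([-0.3, -1.2])]
c_br [ 0.6301 -0.0203  0.193 ] [array([ 11.5, -21.7]), array([ -6.4, -16.4])]
rib [ 0.5448 -0.0936  0.0665] [array([ 0.4, -0.6]), array([-0.1, -0.5])]
pan z [0.61455628 0.0043374  0.0766    ] [0.61965488 0.01422722 0.0766    ]
1.2
[[0.408, -0.883, -0.232, 0.322], [-0.913, -0.395, -0.102, -0.542], [-0.001, 0.254, -0.967, 0.386], [0.0, 0.0, 0.0, 1.0]]
```

Emit:
carry_out([
  [[0.034,-0.028,0.006,0,0,2.5,0],[0.068,-0.056,0.012,0,0,5,0],[0.103,-0.084,0.018,0,0,7.5,0],[0.137,-0.112,0.024,0,0,10,0],[0.171,-0.14,0.03,0,0,12.5,0]],
])

```text
time: 1.75
tool_pos: [0.3544, -0.3717, 0.1839]
orientation: [[0.98, 0.198, 0.0], [0.198, -0.98, -0.0], [0.0, 0.0, -1.0]]
contact_force: [0.2, -0.2, -0.2]
gripper_width: 0.0537
finger_force: 0.0
```

```bash
cat > go.py <<'E'
import sys
from h import *
# target world xyz, yaw(deg of tool x), tool pointing down
t=list(map(float,sys.argv[1:5]));s=get_obs();R=s['orientation']
d=R.T@(np.array(t[:3])-s['tool_pos']);c,q=np.cos(np.radians(t[3])),np.sin(np.radians(t[3]))
Rt=np.array([[c,q,0],[q,-c,0],[0,0,-1]])
print('t',s['time'],'pos',s['tool_pos'].round(4),'d',d.round(4),'rot',np.degrees(cv2.Rodrigues(R.T@Rt)[0].ravel()).round(2),'F',np.round(s['contact_force'],2),'w',s['gripper_width'])
E
python3 go.py 0.495 -0.097 0.144 -4.9
```

```text
t 1.75 pos [ 0.3544 -0.3717  0.1839] d [ 0.1923 -0.2414  0.0398] rot [ 0.02 -0.02 16.33] F [ 0.23 -0.24 -0.16] w 0.05369252249417503
```

Emit:
carry_out([
  [[0.028,-0.035,0.006,0,0,3,0],[0.056,-0.07,0.012,0,0,6,0],[0.084,-0.105,0.018,0,0,9,0],[0.112,-0.14,0.024,0,0,12,0],[0.14,-0.175,0.03,0,0,16.2,0]],
])

```text
time: 2.25
tool_pos: [0.4567, -0.1721, 0.1539]
orientation: [[0.997, -0.083, 0.001], [-0.083, -0.997, -0.0], [0.001, 0.0, -1.0]]
contact_force: [-0.5, -1.1, 0.0]
gripper_width: 0.0142
finger_force: 0.0
```

```bash
python3 go.py 0.495 -0.097 0.144 -4.9
```

```text
t 2.25 pos [ 0.4567 -0.1721  0.1539] d [ 0.032  -0.078   0.0099] rot [ 0.01 -0.03  0.12] F [-0.51 -1.05  0.02] w 0.014248085276630164
```

Emit:
carry_out([
  [[0.015,-0.035,0.005,0,0,0,0],[0.03,-0.07,0.01,0,0,0,0],[0.03,-0.07,0.01,0,0,0,0]],
])

```text
time: 2.55
tool_pos: [0.4929, -0.103, 0.1435]
orientation: [[0.997, -0.078, 0.0], [-0.078, -0.997, 0.001], [0.0, -0.001, -1.0]]
contact_force: [0.1, -1.2, 0.7]
gripper_width: 0.0003
finger_force: 0.0
```

Run:
```python
from h import *
f=grab_frame('wrist');save(f,'w1.png');np.save('w1T.npy',f['T']);print(foc(f),f['cx'],f['cy'],get_obs()['tool_pos'])
for t in ['lock_axis','power_top','balance']:
  for o in outline_of('wrist',t)[:2]:
    m=np.argwhere(o['pixels']);print(t,round(o['p'],2),np.round(o['centre'],1),m.min(0),m.max(0))
```

```text
339.1361624277543 318.83846113795875 243.2163555379749 [ 0.49213767 -0.10464211  0.14367883]
lock_axis 0.85 [137.2 161.6] [0 7] [283 318]
power_top 0.97 [255.5  88.4] [242  70] [273 107]
balance 0.64 [138.2 157.6] [0 7] [283 318]
balance 0.3 [ 20.8 489.7] [  0 437] [ 57 579]
```

View pics/w1.png

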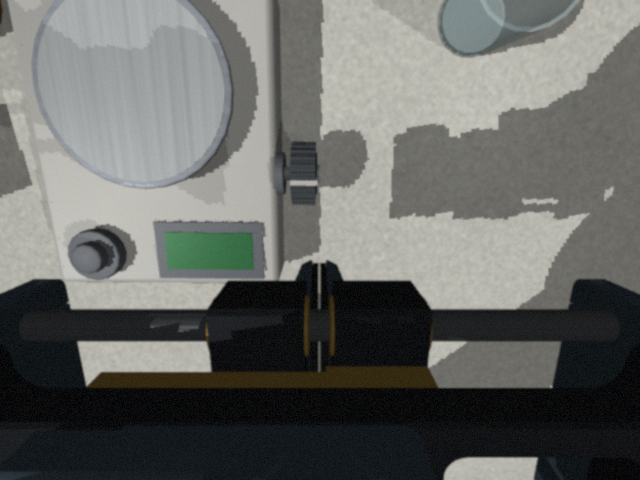

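The wrist picture shows the wheel at columns 291–318 and rows 141–204, with the white rib at row 184. The button top is at about (257,88). The shut fingertips are at about (262,320).

Run:
```python
from h import *
from scipy.optimize import least_squares
f=grab_frame('wrist')
yaw=-.085
ex=np.array([np.cos(yaw),np.sin(yaw),0]);ey=np.array([-np.sin(yaw),np.cos(yaw),0])
t=np.linspace(0,2*np.pi,181)
def ext(p):
    P=np.array([[proj(f,np.array([p[0],p[1],.046])+.024*(np.cos(u)*ex+np.array([0,0,np.sin(u)]))+k*ey) for u in t] for k in(-.009,.009)])
    return np.array([P[...,0].min(),P[...,0].max(),P[0,:,1].max(),P[1,90//2,1]])
# row min,max ; outer-face max col ; inner-face col at top
r=least_squares(lambda p:ext(p)-[141,204,318.5,291],[.549,-.098]);print('wheel',r.x,r.fun)
# white rib angle: top-surface row 184 at col~305
c=r.x
for a in np.arange(-.2,.8,.1): print(round(a,1),np.round(proj(f,np.array([*c,.046])+.024*(-np.sin(a)*ex+np.array([0,0,np.cos(a)]))),1),end=' ')
print()
for z in(.06,.064,.068): print(z,at_z(f,257,88,z))
# balance right edge yaw at z=.055
a,b=at_z(f,280,284,.055),at_z(f,20,279,.055);print(a,b,np.arctan2((b-a)[1],(b-a)[0]))
s=get_obs();print('tip',proj(f,s['tool_pos']),s['tool_pos'],s['time'])
```

```text
wheel [ 0.55047678 -0.10159504] [-0.05008254  0.03588235 -1.01209495  0.86776698]
-0.2 [168.  304.5] -0.1 [171.5 304.5] 0.0 [174.9 304.5] 0.1 [178.3 304.5] 0.2 [181.6 304.6] 0.3 [184.8 304.6] 0.4 [187.9 304.7] 0.5 [190.7 304.8] 0.6 [193.3 304.9] 0.7 [195.7 305. ] 
0.06 [0.50031174 0.07531733 0.06      ]
0.064 [0.50130707 0.07237282 0.064     ]
0.068 [0.50230241 0.06942832 0.068     ]
[ 0.46672851 -0.07636974  0.055     ] [ 0.65390936 -0.09310539  0.055     ] -0.08917192551644454
tip (np.float64(292.27285715587084), np.float64(318.96492963508314)) [ 0.49129492 -0.10722252  0.14407908] 2.8
```

```bash
python3 go.py 0.5635 -0.103 0.080 -5
```

```text
t 2.8 pos [ 0.4913 -0.1072  0.1441] d [ 0.0716 -0.0101  0.0641] rot [ 0.01 -0.01  0.29] F [ 0.96 -0.53 -0.54] w 0.0005317403943397285
```

Emit:
carry_out([
  [[0.03,-0.005,0.01,0,0,0.3,0],[0.06,-0.01,0.03,0,0,0.3,0],[0.072,-0.01,0.05,0,0,0.3,0],[0.072,-0.01,0.064,0,0,0.3,0],[0.072,-0.01,0.064,0,0,0.3,0]],
])

```text
time: 3.3
tool_pos: [0.5629, -0.103, 0.0783]
orientation: [[0.996, -0.088, -0.003], [-0.088, -0.996, 0.001], [-0.003, -0.001, -1.0]]
contact_force: [0.1, 0.0, 0.2]
gripper_width: 0.0007
finger_force: 0.0
```

```bash
python3 go.py 0.5635 -0.103 0.070 -5; python3 go.py 0.5635 -0.103 0.070 -5
```

```text
t 3.3 pos [ 0.5629 -0.103   0.0783] d [ 0.0006 -0.      0.0083] rot [-0.03  0.17 -0.03] F [0.15 0.04 0.18] w 0.0006901428613428236
t 3.3 pos [ 0.5629 -0.103   0.0783] d [ 0.0006 -0.      0.0083] rot [-0.03  0.17 -0.03] F [0.15 0.04 0.18] w 0.0006901428613428236
```

Emit:
carry_out([
  [[0,0,0.004,0,0,0,0],[0,0,0.007,0,0,0,0],[0,0,0.009,0,0,0,0],[0,0,0.009,0,0,0,0]],
])

```text
time: 3.7
tool_pos: [0.564, -0.1023, 0.0712]
orientation: [[0.996, -0.086, 0.0], [-0.086, -0.996, -0.0], [0.0, 0.0, -1.0]]
contact_force: [0.1, -0.3, 0.5]
gripper_width: 0.0001
finger_force: 0.0
```

Emit:
carry_out([
  [[0,0,0.001,0,0,0,0],[0,0,0.002,0,0,0,0],[0,0,0.002,0,0,0,0]],
])

```text
time: 4.0
tool_pos: [0.5646, -0.1024, 0.0696]
orientation: [[0.996, -0.086, 0.001], [-0.086, -0.996, -0.0], [0.001, 0.0, -1.0]]
contact_force: [-1.8, 0.0, 10.0]
gripper_width: 0.0005
finger_force: 5.2
```

Emit:
carry_out([
  [[-0.007,0,0,0,0,0,0],[-0.014,0,0,0,0,0,0],[-0.021,0,0,0,0,0,0],[-0.026,0,0,0,0,0,0],[-0.026,0,0,0,0,0,0]],
])

```text
time: 4.5
tool_pos: [0.5384, -0.1001, 0.0697]
orientation: [[0.996, -0.086, 0.002], [-0.086, -0.996, -0.0], [0.002, 0.0, -1.0]]
contact_force: [-1.4, 0.1, 9.1]
gripper_width: 0.0003
finger_force: 4.6
```

Run:
```python
from h import *
f=grab_frame('wrist');g=grab_frame('top')
a=cv2.resize(f['pixels'][180:420,200:440,::-1],(400,400));
r,c=proj(g,[.55,-.10,.05]);r,c=int(r),int(c)
b=cv2.resize(g['pixels'][r-25:r+25,c-25:c+25,::-1],(400,400),interpolation=cv2.INTER_CUBIC)
cv2.imwrite('pics/s1.png',np.hstack([a,b]));s=get_obs();print(s['tool_pos'],s['contact_force'],proj(f,[.55,-.10,.07]))
```

```text
[ 0.53855289 -0.10013296  0.06963003] [-1.78467446  0.18552906 11.03185556] (np.float64(272.51120516124854), np.float64(316.4434244954912))
```

View pics/s1.png

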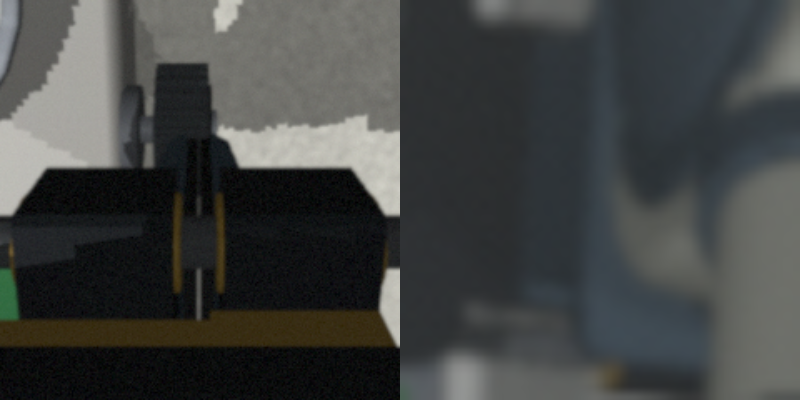

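The grip holds: about 9–11 N normal with the expected drag, and the white rib has rolled out of sight at the front. I'll repeat the strokes.

Emit:
carry_out([
  [[0,0,-0.006,0,0,0,0],[0.014,0,-0.006,0,0,0,0],[0.028,0,-0.006,0,0,0,0],[0.028,0,-0.002,0,0,0,0],[0.028,0,0,0,0,0,0]],
])

```text
time: 5.1
tool_pos: [0.5662, -0.1024, 0.0689]
orientation: [[0.996, -0.086, 0.001], [-0.086, -0.996, -0.0], [0.001, 0.0, -1.0]]
contact_force: [1.8, -0.5, 23.7]
gripper_width: 0.0004
finger_force: 11.9
```

Emit:
carry_out([
  [[0,0,0,0,0,0,0],[-0.01,0,0,0,0,0,0],[-0.02,0,0,0,0,0,0],[-0.028,0,0,0,0,0,0],[-0.028,0,0,0,0,0,0]],
])

```text
time: 5.6
tool_pos: [0.5371, -0.1, 0.0696]
orientation: [[0.996, -0.086, 0.0], [-0.086, -0.996, -0.0], [0.0, 0.0, -1.0]]
contact_force: [-1.8, 0.4, 12.1]
gripper_width: 0.0002
finger_force: 6.4
```

Emit:
carry_out([
  [[0,0,-0.006,0,0,0,0],[0.014,0,-0.006,0,0,0,0],[0.028,0,-0.006,0,0,0,0],[0.028,0,-0.002,0,0,0,0],[0.028,0,0,0,0,0,0]],
])

```text
time: 6.1
tool_pos: [0.5659, -0.1024, 0.069]
orientation: [[0.996, -0.086, 0.001], [-0.086, -0.996, -0.0], [0.001, 0.0, -1.0]]
contact_force: [-0.7, 0.0, 28.5]
gripper_width: 0.0005
finger_force: 14.3
```

Emit:
carry_out([
  [[0,0,0,0,0,0,0],[-0.01,0,0,0,0,0,0],[-0.02,0,0,0,0,0,0],[-0.028,0,0,0,0,0,0],[-0.028,0,0,0,0,0,0]],
])

```text
time: 6.6
tool_pos: [0.5367, -0.0999, 0.0695]
orientation: [[0.996, -0.086, -0.0], [-0.086, -0.996, -0.0], [-0.0, 0.0, -1.0]]
contact_force: [-2.3, 0.0, 14.4]
gripper_width: 0.0004
finger_force: 7.4
```

Emit:
carry_out([
  [[0,0,-0.006,0,0,0,0],[0.014,0,-0.006,0,0,0,0],[0.028,0,-0.006,0,0,0,0],[0.028,0,-0.002,0,0,0,0],[0.028,0,-0.0004,0,0,0,0]],
])

```text
time: 7.1
tool_pos: [0.5656, -0.1024, 0.0692]
orientation: [[0.996, -0.086, 0.0], [-0.086, -0.996, -0.0], [0.0, 0.0, -1.0]]
contact_force: [0.1, 0.4, 22.0]
gripper_width: 0.0006
finger_force: 10.7
```

Emit:
carry_out([
  [[0,0,0,0,0,0,0],[-0.01,0,0,0,0,0,0],[-0.02,0,0,0,0,0,0],[-0.028,0,0,0,0,0,0],[-0.028,0,0,0,0,0,0]],
])

```text
time: 7.6
tool_pos: [0.5363, -0.0998, 0.0696]
orientation: [[0.996, -0.086, -0.001], [-0.086, -0.996, 0.0], [-0.001, -0.0, -1.0]]
contact_force: [-2.4, -0.9, 10.8]
gripper_width: 0.0003
finger_force: 5.5
```

Emit:
carry_out([
  [[0,0,-0.006,0,0,0,0],[0.014,0,-0.006,0,0,0,0],[0.028,0,-0.006,0,0,0,0],[0.028,0,-0.002,0,0,0,0],[0.028,0,0,0,0,0,0]],
])

```text
time: 8.1
tool_pos: [0.5654, -0.1023, 0.069]
orientation: [[0.996, -0.086, -0.0], [-0.086, -0.996, 0.0], [-0.0, -0.0, -1.0]]
contact_force: [0.8, -0.4, 22.9]
gripper_width: 0.0001
finger_force: 11.5
```

Emit:
carry_out([
  [[0,0,0,0,0,0,0],[-0.01,0,0,0,0,0,0],[-0.02,0,0,0,0,0,0],[-0.028,0,0,0,0,0,0],[-0.028,0,0,0,0,0,0]],
])

```text
time: 8.6
tool_pos: [0.5364, -0.0998, 0.0696]
orientation: [[0.996, -0.086, -0.001], [-0.086, -0.996, 0.0], [-0.001, -0.0, -1.0]]
contact_force: [-1.7, 0.3, 11.3]
gripper_width: 0.0001
finger_force: 5.4
```

Run:
```python
from h import *
f=grab_frame('wrist')
cv2.imwrite('pics/s2.png',cv2.resize(f['pixels'][190:330,240:380,::-1],(560,560),interpolation=cv2.INTER_CUBIC));s=get_obs();print(s['tool_pos'],s['contact_force'])
ex=np.array([np.cos(-.087),np.sin(-.087),0]);c=np.array([.5505,-.1016,.046])
for a in np.arange(-1.4,.3,.2): 
  q=np.array(proj(f,c+.024*(-np.sin(a)*ex+np.array([0,0,np.cos(a)])))); print(round(a,1),np.round((q-[190,240])*4))
```

```text
[ 0.53667758 -0.09984208  0.06964005] [-0.74699859 -0.39940207 10.5547157 ]
-1.4 [109. 319.]
-1.2 [124. 319.]
-1.0 [146. 319.]
-0.8 [173. 319.]
-0.6 [205. 319.]
-0.4 [240. 319.]
-0.2 [276. 319.]
-0.0 [311. 319.]
0.2 [344. 318.]
```

View pics/s2.png

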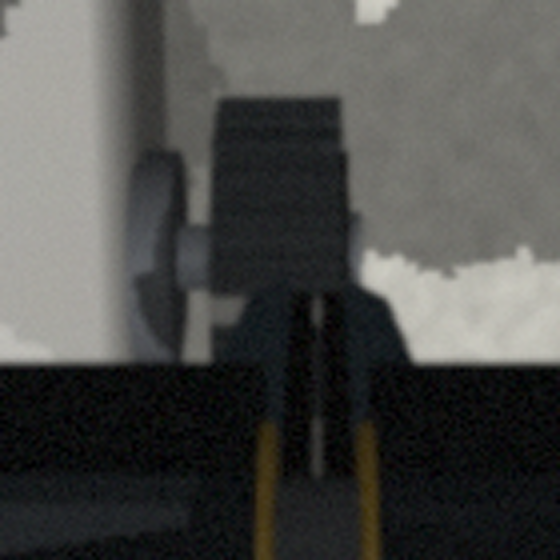

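Emit:
carry_out([
  [[0,0,-0.01,0,0,0,0],[-0.02,-0.003,-0.03,0,0,0,0],[-0.03,-0.003,-0.03,0,0,0,0],[-0.03,-0.003,-0.03,0,0,0,0]],
])

```text
time: 9.05
tool_pos: [0.5068, -0.0941, 0.0995]
orientation: [[0.996, -0.086, -0.001], [-0.086, -0.996, 0.0], [-0.001, -0.0, -1.0]]
contact_force: [0.8, 1.1, -0.7]
gripper_width: 0.0006
finger_force: 0.0
```

```bash
cat > rib.py <<'E'
import sys
from h import *
f=grab_frame('wrist');s=get_obs();print(s['time'],s['tool_pos'],s['contact_force'])
c=np.array([.5505,-.0985,.046]);q0=np.array(proj(f,c+[0,0,.024]));o=np.round(q0-70).astype(int)
im=cv2.resize(f['pixels'][o[0]:o[0]+140,o[1]:o[1]+140,::-1],(560,560),interpolation=cv2.INTER_CUBIC);cv2.imwrite('pics/'+sys.argv[1],im)
ex=np.array([np.cos(-.087),np.sin(-.087),0])
for a in np.arange(-1.4,1.5,.2):
  q=np.array(proj(f,c+.024*(-np.sin(a)*ex+np.array([0,0,np.cos(a)]))));print(round(a,1),np.round((q-o)*4),end=' ')
E
python3 rib.py s3.png
```

```text
9.1 [ 0.50778925 -0.094299    0.09926871] [ 0.13806717 -0.60064945 -0.21767299]
-1.4 [115. 279.] -1.2 [124. 279.] -1.0 [139. 279.] -0.8 [161. 279.] -0.6 [187. 279.] -0.4 [217. 279.] -0.2 [249. 279.] -0.0 [281. 279.] 0.2 [312. 279.] 0.4 [340. 279.] 0.6 [364. 279.] 0.8 [383. 279.] 1.0 [396. 279.] 1.2 [403. 279.] 1.4 [404. 279.]
```

View pics/s3.png

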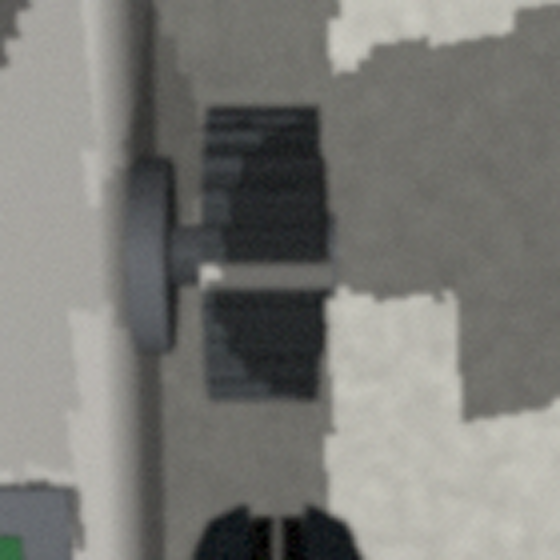

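White rib at row 275 in the crop is almost exactly on top: one turn so far, about 6.26 rad. About 6.6 rad remain, so five and a half strokes.

```bash
python3 go.py 0.5655 -0.0985 0.0745 -5
```

```text
t 9.1 pos [ 0.5078 -0.0943  0.0993] d [ 0.0579 -0.0008  0.0247] rot [-0.01  0.03  0.04] F [ 0.14 -0.6  -0.22] w 0.00032192338279531877
```

Emit:
carry_out([
  [[0.03,-0.001,0.01,0,0,0,0],[0.058,-0.001,0.02,0,0,0,0],[0.058,-0.001,0.024,0,0,0,0],[0.058,-0.001,0.028,0,0,0,0],[0.058,-0.001,0.0298,0,0,0,0]],
])

```text
time: 9.6
tool_pos: [0.5661, -0.0984, 0.0693]
orientation: [[0.996, -0.086, -0.0], [-0.086, -0.996, 0.0], [-0.0, -0.0, -1.0]]
contact_force: [-1.1, 1.0, 21.2]
gripper_width: 0.0001
finger_force: 10.6
```

Emit:
carry_out([
  [[0,0,0,0,0,0,0],[-0.01,0,0,0,0,0,0],[-0.02,0,0,0,0,0,0],[-0.028,0,0,0,0,0,0],[-0.028,0,0,0,0,0,0]],
])

```text
time: 10.1
tool_pos: [0.5371, -0.0959, 0.0698]
orientation: [[0.996, -0.086, -0.0], [-0.086, -0.996, 0.0], [-0.0, 0.0, -1.0]]
contact_force: [-2.2, -0.7, 6.3]
gripper_width: 0.0003
finger_force: 3.0
```

Emit:
carry_out([
  [[0,0,-0.006,0,0,0,0],[0.014,0,-0.006,0,0,0,0],[0.028,0,-0.006,0,0,0,0],[0.028,0,-0.002,0,0,0,0],[0.028,0,0,0,0,0,0]],
])

```text
time: 10.6
tool_pos: [0.566, -0.0984, 0.0694]
orientation: [[0.996, -0.086, -0.0], [-0.086, -0.996, 0.0], [-0.0, 0.0, -1.0]]
contact_force: [0.6, -0.4, 22.7]
gripper_width: 0.0005
finger_force: 11.2
```

Emit:
carry_out([
  [[0,0,0,0,0,0,0],[-0.01,0,0,0,0,0,0],[-0.02,0,0,0,0,0,0],[-0.028,0,0,0,0,0,0],[-0.028,0,0,0,0,0,0]],
])

```text
time: 11.1
tool_pos: [0.5367, -0.0958, 0.0697]
orientation: [[0.996, -0.086, -0.001], [-0.086, -0.996, 0.0], [-0.001, -0.0, -1.0]]
contact_force: [-2.8, -1.1, 8.3]
gripper_width: 0.0004
finger_force: 4.0
```

Emit:
carry_out([
  [[0,0,-0.006,0,0,0,0],[0.014,0,-0.006,0,0,0,0],[0.028,0,-0.006,0,0,0,0],[0.028,0,-0.002,0,0,0,0],[0.028,0,0,0,0,0,0]],
])

```text
time: 11.6
tool_pos: [0.5658, -0.0983, 0.0693]
orientation: [[0.996, -0.086, -0.0], [-0.086, -0.996, 0.0], [-0.0, -0.0, -1.0]]
contact_force: [1.1, 0.7, 21.6]
gripper_width: 0.0002
finger_force: 10.7
```

Emit:
carry_out([
  [[0,0,0,0,0,0,0],[-0.01,0,0,0,0,0,0],[-0.02,0,0,0,0,0,0],[-0.028,0,0,0,0,0,0],[-0.028,0,0,0,0,0,0]],
])

```text
time: 12.1
tool_pos: [0.5368, -0.0958, 0.0698]
orientation: [[0.996, -0.086, -0.001], [-0.086, -0.996, 0.0], [-0.001, -0.0, -1.0]]
contact_force: [-2.4, -0.8, 8.5]
gripper_width: 0.0003
finger_force: 4.5
```

Emit:
carry_out([
  [[0,0,-0.006,0,0,0,0],[0.014,0,-0.006,0,0,0,0],[0.028,0,-0.006,0,0,0,0],[0.028,0,-0.002,0,0,0,0],[0.028,0,0,0,0,0,0]],
])

```text
time: 12.6
tool_pos: [0.5658, -0.0983, 0.0693]
orientation: [[0.996, -0.086, -0.0], [-0.086, -0.996, 0.0], [-0.0, -0.0, -1.0]]
contact_force: [0.6, -0.5, 23.3]
gripper_width: 0.0003
finger_force: 11.9
```

Emit:
carry_out([
  [[0,0,0,0,0,0,0],[-0.01,0,0,0,0,0,0],[-0.02,0,0,0,0,0,0],[-0.028,0,0,0,0,0,0],[-0.028,0,0,0,0,0,0]],
])

```text
time: 13.1
tool_pos: [0.5368, -0.0958, 0.0698]
orientation: [[0.996, -0.086, -0.001], [-0.086, -0.996, 0.0], [-0.001, 0.0, -1.0]]
contact_force: [-1.2, 0.4, 8.6]
gripper_width: 0.0005
finger_force: 4.3
```

Emit:
carry_out([
  [[0,0,-0.006,0,0,0,0],[0.014,0,-0.006,0,0,0,0],[0.028,0,-0.006,0,0,0,0],[0.028,0,-0.002,0,0,0,0],[0.028,0,0,0,0,0,0]],
])

```text
time: 13.6
tool_pos: [0.5658, -0.0983, 0.0693]
orientation: [[0.996, -0.086, -0.0], [-0.086, -0.996, 0.0], [-0.0, 0.0, -1.0]]
contact_force: [-0.6, 0.1, 25.1]
gripper_width: 0.0004
finger_force: 12.5
```

Emit:
carry_out([
  [[0,0,0,0,0,0,0],[-0.01,0,0,0,0,0,0],[-0.02,0,0,0,0,0,0],[-0.028,0,0,0,0,0,0],[-0.028,0,0,0,0,0,0]],
])

```text
time: 14.1
tool_pos: [0.5366, -0.0958, 0.0697]
orientation: [[0.996, -0.086, -0.001], [-0.086, -0.996, 0.0], [-0.001, -0.0, -1.0]]
contact_force: [-2.3, -1.2, 8.3]
gripper_width: 0.0003
finger_force: 4.4
```

Emit:
carry_out([
  [[0,0,-0.01,0,0,0,0],[-0.02,0,-0.03,0,0,0,0],[-0.03,0,-0.03,0,0,0,0],[-0.03,0,-0.03,0,0,0,0]],
])

```text
time: 14.5
tool_pos: [0.507, -0.0931, 0.0998]
orientation: [[0.996, -0.086, -0.001], [-0.086, -0.996, 0.0], [-0.001, -0.0, -1.0]]
contact_force: [-0.9, 0.4, -0.9]
gripper_width: 0.0003
finger_force: 0.0
```

```bash
python3 rib.py s4.png
```

```text
14.55 [ 0.50796795 -0.09330459  0.09951236] [0.36406269 0.08062726 0.21191499]
-1.4 [116. 281.] -1.2 [125. 281.] -1.0 [140. 282.] -0.8 [162. 282.] -0.6 [188. 282.] -0.4 [217. 282.] -0.2 [249. 282.] -0.0 [282. 282.] 0.2 [313. 281.] 0.4 [341. 281.] 0.6 [365. 281.] 0.8 [384. 281.] 1.0 [397. 281.] 1.2 [404. 281.] 1.4 [405. 280.]
```

View pics/s4.png

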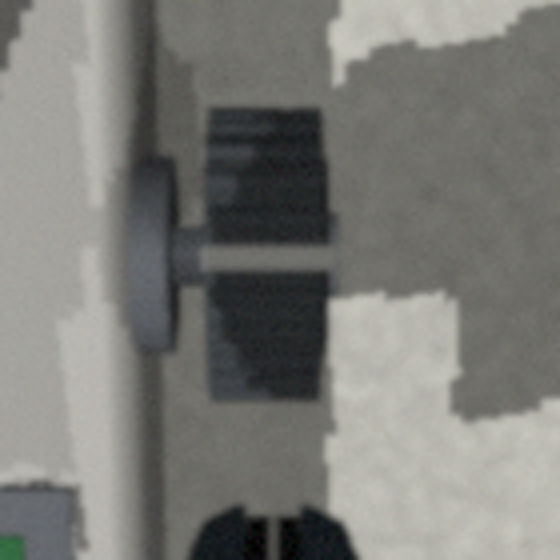

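Rib at row 258, about 12.45 rad: in range, and one short stroke brings it to two full turns from the start.

Emit:
carry_out([
  [[0.03,0,0.01,0,0,0,0],[0.05,0,0.02,0,0,0,0],[0.05,0,0.024,0,0,0,0],[0.05,0,0.028,0,0,0,0],[0.05,0,0.03,0,0,0,0]],
])

```text
time: 15.05
tool_pos: [0.5582, -0.0976, 0.0694]
orientation: [[0.996, -0.086, -0.0], [-0.086, -0.996, 0.0], [-0.0, -0.0, -1.0]]
contact_force: [-1.7, 1.8, 26.3]
gripper_width: 0.0003
finger_force: 12.9
```

Emit:
carry_out([
  [[-0.005,0,0,0,0,0,0],[-0.01,0,0,0,0,0,0],[-0.01,0,0,0,0,0,0],[-0.01,0,-0.01,0,0,0,0],[-0.04,0,-0.03,0,0,0,0]],
])

```text
time: 15.55
tool_pos: [0.5202, -0.0946, 0.0996]
orientation: [[0.996, -0.086, 0.001], [-0.086, -0.996, -0.0], [0.001, 0.0, -1.0]]
contact_force: [0.8, -0.2, 0.5]
gripper_width: 0.0004
finger_force: 0.0
```

```bash
python3 - <<'E'
from h import *
f=grab_frame('wrist');s=get_obs()
c=np.array([.5505,-.0965,.046]);ex=np.array([np.cos(-.087),np.sin(-.087),0])
col=int(round(proj(f,c+[0,0,.024])[1]))
g=f['pixels'][...,:3].mean(2)[:,col-4:col+5].mean(1)
A=np.arange(-1,1.3,.1)
print([(round(a,1),round(g[int(round(proj(f,c+.024*(-np.sin(a)*ex+np.array([0,0,np.cos(a)])))[0]))])) for a in A])
for o in outline_of('wrist','power_top')[:1]:
  m=np.argwhere(o['pixels']);print(o['p'],o['centre'],m.min(0),m.max(0),[at_z(f,*o['centre'],z).round(4) for z in(.062,.066)])
save(f,'w5.png');print(s['tool_pos'])
E
python3 go.py 0.50 0.070 0.10 -5
```

```text
[(np.float64(-1.0), 45), (np.float64(-0.9), 32), (np.float64(-0.8), 35), (np.float64(-0.7), 37), (np.float64(-0.6), 36), (np.float64(-0.5), 38), (np.float64(-0.4), 37), (np.float64(-0.3), 34), (np.float64(-0.2), 39), (np.float64(-0.1), 38), (np.float64(-0.0), 41), (np.float64(0.1), 39), (np.float64(0.2), 84), (np.float64(0.3), 101), (np.float64(0.4), 38), (np.float64(0.5), 37), (np.float64(0.6), 36), (np.float64(0.7), 42), (np.float64(0.8), 44), (np.float64(0.9), 57), (np.float64(1.0), 79), (np.float64(1.1), 100), (np.float64(1.2), 107)]
0.64 [304.1, 77.4] [301  69] [309  84] [array([0.5096, 0.069 , 0.062 ]), array([0.5112, 0.0658, 0.066 ])]
[ 0.51455058 -0.09357825  0.10212506]
t 15.65 pos [ 0.516  -0.0938  0.1015] d [-0.0301 -0.1618  0.0015] rot [-0.    0.04  0.05] F [-0.47  0.49 -1.12] w 0.00042284164526731845
```

View pics/w5.png

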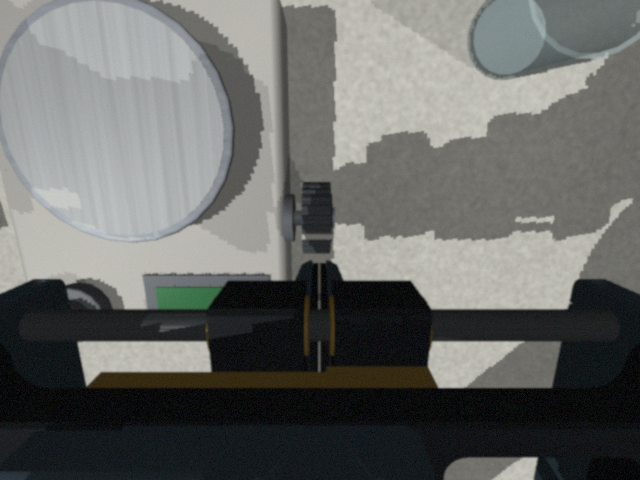

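Rib now at about 0.26 rad past top, so the wheel stands at about 12.83 rad. Next I go over to the power button and look from in front of it.

Emit:
carry_out([
  [[-0.02,-0.03,-0.02,0,0,0,0],[-0.04,-0.07,-0.02,0,0,0,0],[-0.06,-0.11,-0.02,0,0,0,0],[-0.08,-0.14,-0.02,0,0,0,0],[-0.09,-0.159,-0.02,0,0,0,0]],
])

```text
time: 16.15
tool_pos: [0.4408, 0.0737, 0.1198]
orientation: [[0.996, -0.085, -0.001], [-0.085, -0.996, 0.0], [-0.001, -0.0, -1.0]]
contact_force: [0.2, -0.2, -0.2]
gripper_width: 0.0003
finger_force: 0.0
```

Emit:
carry_out([
  [[0,0,0,0,0,0,0],[0,0,0,0,0,0,0],[0,0,0,0,0,0,0]],
])

```text
time: 16.45
tool_pos: [0.4433, 0.0713, 0.1197]
orientation: [[0.996, -0.087, 0.001], [-0.087, -0.996, -0.0], [0.001, 0.0, -1.0]]
contact_force: [0.0, -0.1, 0.1]
gripper_width: 0.0006
finger_force: 0.0
```

Run:
```python
from h import *
f=grab_frame('wrist');s=get_obs();print(s['tool_pos'],s['time'])
for o in outline_of('wrist','power_top')[:2]:
  m=np.argwhere(o['pixels']);print(o['p'],o['centre'],m.min(0),m.max(0),[at_z(f,*o['centre'],z).round(4) for z in(.062,.066,.07)])
save(f,'w6.png')
```

```text
[0.44322268 0.07119815 0.11961682] 16.5
0.91 [172.1, 311.2] [155 295] [193 332] [array([0.5048, 0.071 , 0.062 ]), array([0.505 , 0.0709, 0.066 ]), array([0.5052, 0.0708, 0.07  ])]
```

View pics/w6.png

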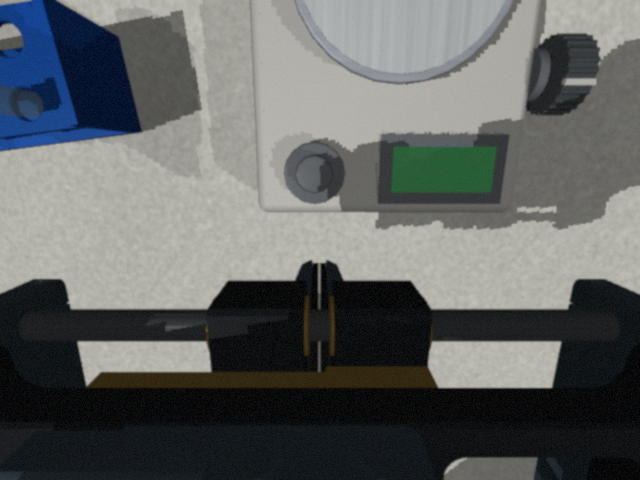

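The button is at about (173,314) in the wrist picture, world (0.505, 0.071). I'll approach from above, then press in small steps.

Emit:
carry_out([
  [[0.03,-0.002,0,0,0,0,0],[0.0615,-0.005,0.01,0,0,0,0],[0.0615,-0.005,0.03,0,0,0,0],[0.0615,-0.005,0.042,0,0,0,0],[0.0615,-0.005,0.042,0,0,0,0]],
])

```text
time: 17.05
tool_pos: [0.5031, 0.0711, 0.0761]
orientation: [[0.996, -0.087, -0.003], [-0.087, -0.996, -0.0], [-0.003, 0.0, -1.0]]
contact_force: [-0.9, -1.0, 1.7]
gripper_width: 0.0007
finger_force: 0.5
```

Emit:
carry_out([
  [[0,0,0.003,0,0,0,0],[0,0,0.006,0,0,0,0],[0,0,0.008,0,0,0,0],[0,0,0.01,0,0,0,0],[0,0,0.01,0,0,0,0]],
])

```text
time: 17.55
tool_pos: [0.5043, 0.0715, 0.0702]
orientation: [[0.996, -0.086, 0.002], [-0.086, -0.996, -0.0], [0.002, 0.0, -1.0]]
contact_force: [-15.8, -3.1, 59.8]
gripper_width: 0.0007
finger_force: 29.6
```

Emit:
carry_out([
  [[0,0,-0.004,0,0,0,0],[0,0,-0.004,0,0,0,0],[0,0,-0.004,0,0,0,0]],
])

```text
time: 17.85
tool_pos: [0.5045, 0.0716, 0.072]
orientation: [[0.996, -0.086, 0.001], [-0.086, -0.996, -0.0], [0.001, -0.0, -1.0]]
contact_force: [-0.8, -1.2, 2.7]
gripper_width: 0.0
finger_force: 1.7
```

Emit:
carry_out([
  [[0,0,-0.002,0,0,0,0],[0,0,-0.002,0,0,0,0]],
])

```text
time: 18.05
tool_pos: [0.5045, 0.0716, 0.0737]
orientation: [[0.996, -0.086, 0.0], [-0.086, -0.996, 0.0], [0.0, -0.0, -1.0]]
contact_force: [-0.4, -0.5, 3.2]
gripper_width: 0.0
finger_force: 1.2
```

Emit:
carry_out([
  [[0,0,-0.004,0,0,0,0],[0,0,-0.004,0,0,0,0]],
])

```text
time: 18.25
tool_pos: [0.5046, 0.0716, 0.0778]
orientation: [[0.996, -0.086, 0.0], [-0.086, -0.996, 0.0], [0.0, -0.0, -1.0]]
contact_force: [0.2, -0.2, -0.3]
gripper_width: 0.0003
finger_force: 0.0
```

Contact began at about 76 mm, with a soft spring down to a hard stop at about 70 mm. That is the full 5 mm of travel, and it was released again. I'll retreat, check the wheel and hand in.

Emit:
carry_out([
  [[0,0,-0.03,0,0,0,0],[-0.03,0,-0.06,0,0,0,0],[-0.06,0,-0.08,0,0,0,0],[-0.06,0,-0.08,0,0,0,0],[-0.06,0,-0.08,0,0,0,0]],
])

```text
time: 18.75
tool_pos: [0.4446, 0.0768, 0.158]
orientation: [[0.996, -0.086, 0.001], [-0.086, -0.996, 0.0], [0.001, -0.0, -1.0]]
contact_force: [0.1, -0.7, -0.5]
gripper_width: 0.0005
finger_force: 0.0
```

Emit:
carry_out([
  [[0,0,0,0,0,0,0],[0,0,0,0,0,0,0],[0,0,0,0,0,0,0]],
])

```text
time: 19.05
tool_pos: [0.4448, 0.0767, 0.157]
orientation: [[0.996, -0.086, -0.001], [-0.086, -0.996, -0.0], [-0.001, 0.0, -1.0]]
contact_force: [0.5, -0.1, 0.0]
gripper_width: 0.0007
finger_force: 0.0
```

Run:
```python
from h import *
f=grab_frame('wrist');s=get_obs();print(s['tool_pos'],s['time'],s['contact_force'])
c=np.array([.5505,-.0965,.046]);ex=np.array([np.cos(-.087),np.sin(-.087),0])
col=int(round(proj(f,c+[0,0,.024])[1]))
g=f['pixels'].mean(2)[:,col-3:col+4].mean(1)
print([(round(float(a),1),int(g[int(round(proj(f,c+.024*(-np.sin(a)*ex+np.array([0,0,np.cos(a)])))[0]))])) for a in np.arange(-.5,.9,.1)])
for t in ['beaker','reagent','tube_rack']: print(t,[np.round(o['centre'],1) for o in outline_of('scene',t)[:1]]) if grab_frame('scene') else 0
print(hand_in())
```

```text
[0.44474947 0.07668067 0.15701183] 19.1 [-0.22546319  0.46005143 -0.77242518]
[(-0.5, 63), (-0.4, 58), (-0.3, 57), (-0.2, 59), (-0.1, 59), (-0.0, 63), (0.1, 62), (0.2, 159), (0.3, 165), (0.4, 60), (0.5, 54), (0.6, 47), (0.7, 56), (0.8, 83)]
beaker [array([176.1, 209.3])]
reagent [array([276. , 322.1])]
tube_rack [array([275.7, 414.7])]
the job is handed in; nothing more can be done
None
```

Handed in (result not reported): the lock wheel is loosened two full turns to about 12.8 rad, the power button was pressed to its stop and released, and the beaker, bottle and rack show no real shift in the scene camera.

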